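# Hook a trapped chassis brace out of the gap in a charging station

## Task

A flat aluminium chassis brace has slid into the narrow gap between the two battery chargers. Take the hooked pick from its rack, use it to drag the brace out of the mouth of the gap until the whole brace lies flat on the open bench in front of the mouth, not touching the brace with the gripper itself, then lay the pick back level in both saddles of its rack and let go. Leave the wheel, spray can, mug and jar where they stand.

Things in the scene. Friction and masses are not known exactly. Their poses are not given: they have to be found in the camera images.
- station: Fixed pair of charger boxes, each 160 long, 70 wide, 64 high, with a gap 32 wide between them, closed at its far end. Origin: middle of the gap's mouth, at bench level; x points into the gap, z up. Walls at y = +-16, x = 0 to 160; the floor is the bench. A strap (x = 0 to 14) bridges the mouth: underside 57, top 66 above the bench. Otherwise open above. Knobs stick out 10 (look only).
- brace: Loose flat aluminium bar lying in the gap, 110 long (its x), 24 wide (y), 10 mm thick (z), 65 to 120 g. Origin: centre of its underside. Its x points about the same way as the station's, so its -x end is nearest the mouth, 14 to 34 mm inside it. A rectangular window goes right through it near that end.
- brace_window (a point): Centre of the brace's window, half-way through its thickness (5 mm above its underside), 34 mm from the brace's centre towards -x. The window is 26 long (x) by 16 wide (y); the bar between it and the brace's -x end is 8 mm thick, the side rails 4 mm.
- hook_grip (a point): Centre of the loose pick's handle, a metal bar 110 long (x), 20 wide (y), 22 high (z); pick 130 g. From the handle's +x end a round steel shank, 7 thick, runs on along its centre line (x) and ends in a 7 thick round prong turned down (-z). Balance point about 23 mm ahead (+x) of this centre.
- hook_tip (a point): Lowest point of the pick's prong: 145 mm ahead (x) of the handle's centre and 24 mm below it (z). Same axes as the handle.
- rack: Fixed black rack for the pick: base plate 110 x 50 x 6 with two saddles at x = +-38 mm (each 10 thick), 66 clear between them. Origin: underside centre, on the bench; x along the stored pick, z up. Stored handle: underside 34, centre 45 above the bench, over x = 0, y = 0. Cheeks 28 apart (in y) reach up to 44.
- wheel: Bystander: rubber car wheel lying flat, 86 across, 38 high. Origin: underside centre.
- spray: Bystander: spray can 54 across, 170 high. Origin: underside centre.
- mug: Bystander: white mug 80 across, 90 high. Origin: underside centre.
- jar: Bystander: amber jar 60 across, 70 high. Origin: underside centre.
Mind the look-alikes: they are no part of the job. Leave any red look-alike of the station alone.

How it is judged (in metres and radians):
On the way, in this order (a step that is already met when the one before it is completed fails the run):
1. the pick's prong is down inside the gap (x of hook_tip in the frame of station above 0.02 m and y of hook_tip in the frame of station between -0.016 and 0.016 m and z of hook_tip in the frame of station below 0.03 m), for 0.1 s.
2. the whole brace is out of the gap, flat on the bench (x of brace in the frame of station below -0.06 m and x of brace_window in the frame of station below -0.005 m and height (world z) of brace below 0.004 m and angle between brace's own z axis and vertical below 0.08 rad), for 0.2 s.
At the end, for the whole second after the job is handed in: Brace flat on the bench, at rest, wholly out of the gap: centre 60 to 250 mm in front of the mouth, window over 5 mm, within 100 mm of the gap's line. Pick in both saddles: handle centre within 17 mm along, 8 across, 4 in height of the rack's stored place, level to 0.08 rad (all of step 2 and x of brace in the frame of station above -0.25 m and y of brace in the frame of station between -0.1 and 0.1 m and linear speed of brace below 0.02 m/s and x of hook_grip in the frame of rack between -0.017 and 0.017 m and y of hook_grip in the frame of rack between -0.008 and 0.008 m and z of hook_grip in the frame of rack between 0.041 and 0.049 m and angle between hook_grip's own z axis and vertical below 0.08 rad); the robot touches nothing.
It fails at once if the gripper touches the brace (contact force between the fingers and brace above 0.5 N).
It fails at once if the wheel, spray can, mug or jar is displaced by more than 30 mm (distance of any of wheel, spray, mug, jar from where it was at the start of the episode above 0.03 m).
It also fails if it takes over 61 s, if anything falls off the work surface, if the arm or the gripper's body presses on something with over 40 N, if the wrist force passes 120 N, or if a joint passes its speed limit or range.

## Robot

A 6-joint arm with a two-finger parallel gripper is mounted at the origin on the work surface. World frame = base frame: x ahead of the robot, y to its left, z up, the work surface at z = 0. Lengths are in mm, angles in degrees, forces in N, time in s.
With the tool pointing down it reaches from about 300 to 875 mm from the base axis. Payload 4.2 kg.
Tool frame: the origin (TCP) lies between the finger pads; the fingertips stand 11 mm ahead of it and the grasp point (between the pads) lies 8 mm behind it; z points along the fingers, y is the line along which they close (so a half turn about z gives the same grasp; the last joint's range is limited). The gripper opens to 85 mm and grips with 20 to 120 N. Pads are 22 mm wide; open, the fingers measure 114 mm over their backs; the gripper's body (76 mm by 85 mm) begins 54 mm behind the grasp point. The pads swing forward as they close: fully open they stand 13 mm farther back than shut.
Start: joints at [-73.453, 18.312, 89.639, -0, 72.044, -1.146], TCP at [174.754, -547.815, 242.338] pointing down, gripper open.
Joint ranges: [-177.97, 177.97], [-48.28, 115.42], [12.27, 149.76], [-77.06, 257.06], [2.81, 150.46], [-146.56, 146.56]. Speed limits (degrees/s): [147.25, 147.25, 180, 180, 180, 180].

## Interface

Orientations are given as a 3x3 rotation matrix whose columns are the frame's x, y, z axes.
In Python, from station import manip gives the robot as it stands.
- The arm moves only by the tool step_arm, never from a script. Its argument "moves" is a list of rows, each an object with "travel": the shift along the tool's x, y, z in cm, a list of three; "rotation": the turn, a rotation vector about the tool's x, y, z in rad, a list of three. In form: [{"travel": [tx, ty, tz], "rotation": [rx, ry, rz]}, ...]. A call has 1 to 5 rows; each row shifts and turns the commanded pose from where the row before left it, along the tool's axes as they then stand; what a row does not reach is not made up. A row lasts 1/12 s, in which the tool goes at most 41.7 mm and 7.16 degrees, less where a joint would pass 70% of its speed; a pose out of reach is approached as far as the arm can. A call is refused whole if a number of a shift passes 4.17 or a number of a turn 0.125, either way. A call with a gripper value outside its range is refused whole. "fingers" is the opening in per cent of the stroke, from 0 (shut) to 100 (fully open), set as the call begins (left out, the last holds). The fingers move at their own pace and stop on an object; "force" is the grip in N (left out, the last holds). Time passes only in rows, so rows that do not move let the fingers close. It gives the time, the measured TCP pose, the force, the opening and the grip force at its end, in the units of the state.
- manip.get_obs(): the state, without advancing time (a new reading comes with each control period).
- manip.camera(name): name is "scene" or "side" or "wrist"; returns the picture (400x640x3 uint8, red, green, blue); there is no depth.
- manip.camera_info(name): a dict with "fx", "fy", "cx", "cy" (pixels), "position" and "orientation" of the camera in the world. Camera axes: x right, y down, z forward; pixel columns grow to the right and rows downward; lengths in mm; the calibration is good to about 2 mm. A picture is of the moment at which its call begins: read the wrist's pose just before it. camera_info takes no time and is no camera call; for the wrist camera it gives the pose at the moment of the call.
- manip.close_job(): hands the job in; it is judged then, once.
The state is a dict: "clock": time; "qpos": joint angles; "joint_vel": joint speeds; "joint_efforts": joint torques, N m; "position": TCP position; "eef_rot": TCP orientation; "contact_force": force on the tool from outside, world axes, zero at the start; "wrist_torque": the same for the moment, N m; "gripper_width": finger opening in mm; "finger_force": force on a finger pad.
Only numpy, scipy, OpenCV 4.12 (cv2) and the standard library are available. Lean on these libraries where they do the work, as an engineer would, in place of code of your own. Each camera call takes 0.05 s, during which the arm holds its last target. There are 200 camera calls.

## Working session

There is one attempt and no reset: what is moved stays moved. The work goes in short steps, Python scripts to look and compute and a tool call to move; the robot and the scene stay as the last step left them, time stands still between calls to the robot, and variables do not carry over. Pictures are saved under pics/ and viewed, at most 10 in all, crops included, and the job is handed in when it is done.

Besides the shell and the picture viewer there is one more tool, called after "Emit:" as name(argument=value, ...) on one line, values as JSON. step_arm: Moves the arm, as the interface text tells. Its arguments: {"type":"object","properties":{"moves":{"type":"array"},"fingers":{"type":"number"},"force":{"type":"number"}},"required":["moves"]}

```bash
ls; mkdir -p pics; python3 - <<'E'
from station import manip
import cv2,numpy as np
o=manip.get_obs();print(o)
for n in("scene","side"):
    im=manip.camera(n);cv2.imwrite(f"pics/{n}0.png",im[:,:,::-1]);i=manip.camera_info(n);print(n,i)
E
```

```text
pics
{'clock': 0.0, 'qpos': array([-7.34531046e+01,  1.83520956e+01,  8.97076347e+01, -2.97174998e-04,
        7.20431211e+01, -1.14534527e+00]), 'joint_vel': array([ 0.12269316, -0.00590612,  0.1822035 ,  0.07949336,  0.07240237,
        0.09328297]), 'joint_efforts': array([-4.78299171e-04, -4.15522563e+01, -2.34160137e+01, -3.62817752e-05,
        8.26912030e-03, -2.88107049e-05]), 'position': array([ 174.61818165, -547.36030298,  241.46935368]), 'eef_rot': array([[ 9.52702167e-01,  3.03905108e-01, -5.15972835e-04],
       [ 3.03905544e-01, -9.52700616e-01,  1.71934956e-03],
       [ 3.09514757e-05, -1.79483506e-03, -9.99998389e-01]]), 'contact_force': array([ 0.18014369, -0.71546048, -0.28949427]), 'wrist_torque': array([0.00886527, 0.04146682, 0.01932531]), 'finger_force': 0.0, 'gripper_width': 85.50328326269518}
scene {'fx': 488.8262336381106, 'fy': 488.8262336381106, 'cx': 321.27672017756095, 'cy': 198.91456613799537, 'position': array([1564.04071402,   68.51160425, 1057.20757946]), 'orientation': array([[ 4.83243577e-03,  7.11007794e-01, -7.03167522e-01],
       [ 9.99981924e-01, -5.95155237e-03,  8.54345914e-04],
       [-3.57749173e-03, -7.03158940e-01, -7.11023703e-01]])}
side {'fx': 462.9115342957635, 'fy': 462.9115342957635, 'cx': 311.7909575647491, 'cy': 200.4469781245792, 'position': array([ 174.48252299, -611.07148772,  940.12297212]), 'orientation': array([[ 0.84090481, -0.4121822 ,  0.35069208],
       [-0.54086028, -0.61770033,  0.57089094],
       [-0.01868847, -0.66974035, -0.74236016]])}
```

View pics/scene0.png

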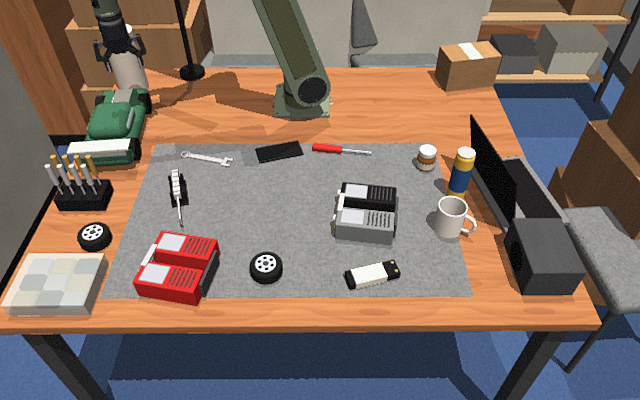

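View pics/side0.png

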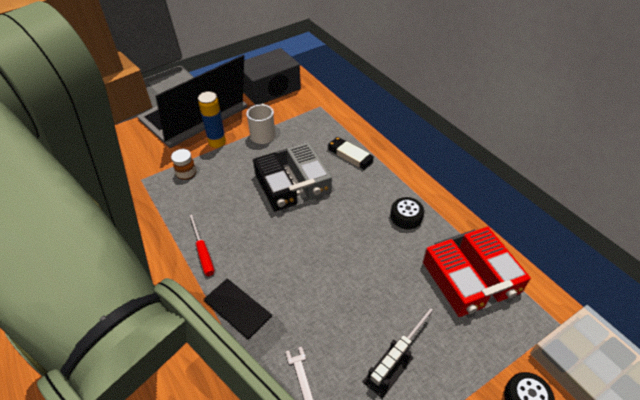

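The scene view shows two charger pairs. The black/grey pair is at scene (366,212) and side (292,175), with its strap and mouth on the left (-y) side. The red pair at scene (178,267) is the look-alike, so I leave it alone. The pick lies in its rack at scene (178,195) and side (395,355), with the shank pointing towards +x. An enlarged composite should confirm this.

```bash
cat > h.py <<'E'
from station import manip
import cv2,numpy as np
def ray(i,u,v):
    d=np.array([(u-i["cx"])/i["fx"],(v-i["cy"])/i["fy"],1.]);return np.array(i["position"]),np.array(i["orientation"])@d
def onz(i,u,v,z):
    p,d=ray(i,u,v);return (p+d*(z-p[2])/d[2]).round(1)
def proj(i,P):
    c=np.array(i["orientation"]).T@(np.array(P)-i["position"]);return (c[:2]/c[2]*[i["fx"],i["fy"]]+[i["cx"],i["cy"]]).round(1)
E
python3 - <<'E'
import cv2,numpy as np
a=cv2.imread("pics/scene0.png");b=cv2.imread("pics/side0.png")
def c(im,x,y,w=80,h=60): return cv2.resize(im[y:y+h,x:x+w],(400,300),interpolation=cv2.INTER_CUBIC)
cv2.imwrite("pics/crop1.png",np.vstack([np.hstack([c(a,325,180),c(a,140,168)]),np.hstack([c(b,245,145,90,67.5.__int__()),c(b,360,305,80,95//1) if 0 else cv2.resize(b[300:400,360:440],(300,300)).copy().__class__ is None or c(b,350,303,120,90)])]))
E
```

```text
(no output)
```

View pics/crop1.png

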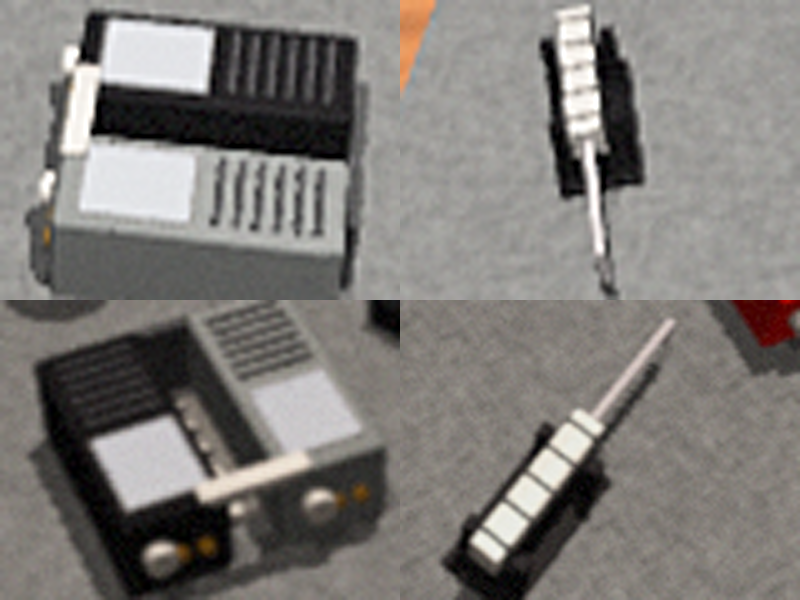

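The crop confirms the black/grey station, open between the boxes with a white strap at the mouth on the -y side. The brace is visible as an aluminium bar in the gap in the side view. The pick has a white handle in the black rack, with the shank pointing towards +x.

```bash
python3 - <<'E'
from h import *
s=manip.camera_info("scene");d=manip.camera_info("side")
print("handle");print(onz(s,174.8,170.4,56),onz(s,177.4,195.6,56));print(onz(d,375.8,380.4,56),onz(d,407,339,56))
print("tip scene",onz(s,140+208/5,168+278/5,45),"side",onz(d,350+270/3.333,303+22/3.333,45))
f=lambda u,v:onz(s,325+u/5,180+v/5,64)
print("st scene NL FL FR NR",f(52,222),f(90,15),f(357,40),f(345,240)," gap edges L/R far,near",f(100,90),f(345,102),f(88,142),f(345,160))
g=lambda u,v,z=64:onz(d,245+u/4.444,145+(v-300)/4.478,z)
print("side BL",g(38,368),"BRfront",g(385,448),"gap top near mouth black",g(203,497),"grey",g(262,470),"gap far",g(187,318),"strap ends",g(200,495,66),g(310,460,66))
print("brace?",g(182,395,10),g(218,480,10))
# bystanders
print("mug",onz(s,452,203,90),"spray",onz(s,466,154,170),"jar",onz(s,428,151,70),"wheel",onz(s,266,265,38),"wheel2",onz(s,94,235,38))
E
```

```text
handle
[ 447.4 -378.2   56. ] [ 556.9 -348.1   56. ]
[ 444.2 -385.9   56. ] [ 548.3 -354.5   56. ]
tip scene [ 656.2 -318.7   45. ] side [ 639.4 -328.3   45. ]
st scene NL FL FR NR [679.5 107.6  64. ] [516.3 134.1  64. ] [538.8 289.3  64. ] [693.8 265.3  64. ]  gap edges L/R far,near [578.7 137.6  64. ] [589.5 276.7  64. ] [619.7 129.3  64. ] [634.7 271.8  64. ]
side BL [535.3 279.1  64. ] BRfront [675.8 100.9  64. ] gap top near mouth black [564.3 127.2  64. ] grey [604.8 126.5  64. ] gap far [636.3 266.9  64. ] strap ends [562.8 127.8  66. ] [631.9 115.9  66. ]
brace? [623.9 258.5  10. ] [603.7 179.9  10. ]
mug [626.4 429.9  90. ] spray [513.  476.1 170. ] jar [378.9 406.   70. ] wheel [795.4 -74.5  38. ] wheel2 [ 689.9 -553.4   38. ]
```

Emit:
step_arm(moves=[{"travel": [3.64,-0.74,0],"rotation": [0,0,0]},{"travel": [3.64,-0.74,0],"rotation": [0,0,0]},{"travel": [3.64,-0.74,0],"rotation": [0,0,0]},{"travel": [3.64,-0.74,0],"rotation": [0,0,0]},{"travel": [3.64,-0.74,0],"rotation": [0,0,0]}])

```text
clock: 0.52
position: [338.0, -456.1, 242.0]
eef_rot: [[0.953, 0.304, -0.0], [0.304, -0.953, 0.001], [-0.0, -0.001, -1.0]]
contact_force: [0.1, -0.0, 0.0]
gripper_width: 85.4
finger_force: 0.0
```

Emit:
step_arm(moves=[{"travel": [3.64,-0.74,0],"rotation": [0,0,0]},{"travel": [3.64,-0.74,0],"rotation": [0,0,0]},{"travel": [3.64,-0.74,0],"rotation": [0,0,0]},{"travel": [3.64,-0.74,0],"rotation": [0,0,0]},{"travel": [0,0,0],"rotation": [0,0,0]}])

```text
clock: 0.93
position: [471.7, -381.3, 241.5]
eef_rot: [[0.951, 0.309, 0.003], [0.309, -0.951, 0.002], [0.003, -0.001, -1.0]]
contact_force: [0.0, 0.0, -0.5]
gripper_width: 85.4
finger_force: 0.0
```

```bash
python3 - <<'E'
from h import *
i=manip.camera_info("wrist");o=manip.get_obs();print(o["position"],o["eef_rot"].round(3),i)
im=manip.camera("wrist");cv2.imwrite("pics/w1.png",im[:,:,::-1])
E
```

```text
[ 471.67650531 -381.29035383  241.52170373] [[ 0.951  0.309  0.003]
 [ 0.309 -0.951  0.002]
 [ 0.003 -0.001 -1.   ]] {'fx': 317.8329395025281, 'fy': 317.8329395025281, 'cx': 319.11456136675764, 'cy': 199.4803073316714, 'position': array([ 552.35686108, -356.52883736,  373.56364626]), 'orientation': array([[ 3.09825261e-01, -8.99512298e-01, -3.08035604e-01],
       [-9.50793158e-01, -2.93395241e-01, -9.95570341e-02],
       [-8.23403544e-04,  3.23723428e-01, -9.46151396e-01]])}
```

View pics/w1.png

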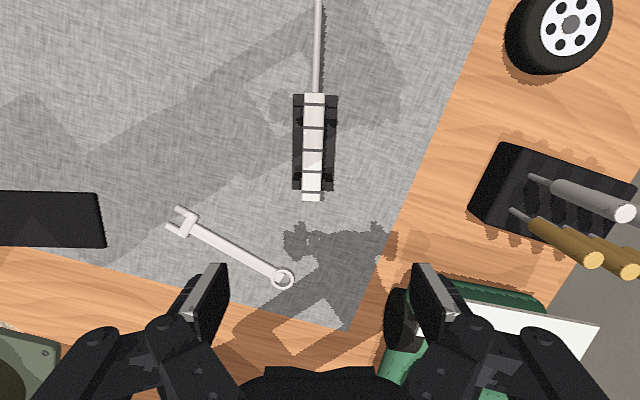

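The wrist view shows the handle from (315,93) at the front to (311,201) at the rear, with the shank running up and the rack cheeks around it. Next I measure it with a mask.

```bash
python3 - <<'E'
from h import *
i=manip.camera_info("wrist")
im=cv2.imread("pics/w1.png");g=im.min(axis=2)
m=np.zeros_like(g);m[85:215,285:345]=(g[85:215,285:345]>185)*255
m=cv2.morphologyEx(m,cv2.MORPH_CLOSE,np.ones((5,5)))
m=cv2.morphologyEx(m,cv2.MORPH_OPEN,np.ones((13,13)))
c=max(cv2.findContours(m,0,2)[0],key=cv2.contourArea)[:,0].astype(float)
P=np.array([onz(i,u,v,56)[:2] for u,v in c+0.])
r=cv2.minAreaRect(P.astype(np.float32));print(r, cv2.boundingRect(c.astype(np.int32)))
b=cv2.boxPoints(r);print(b)
# rack base: dark
k=np.zeros_like(g);k[80:205,280:350]=(im.max(axis=2)[80:205,280:350]<45)*255
ys,xs=np.nonzero(k);print("dark bbox",xs.min(),xs.max(),ys.min(),ys.max())
E
```

```text
((493.9225769042969, -368.3707275390625), (107.79481506347656, 18.997215270996094), 16.237987518310547) (302, 93, 21, 108)
[[ 439.51917 -374.32224]
 [ 444.8313  -392.5616 ]
 [ 548.326   -362.41922]
 [ 543.01385 -344.17984]]
dark bbox 292 336 94 190
```

Emit:
step_arm(moves=[{"travel": [2.1,-0.4,4.0],"rotation": [0,0,0.031]},{"travel": [2.1,-0.4,4.0],"rotation": [0,0,0]},{"travel": [0,0,4.0],"rotation": [0,0,0]},{"travel": [0,0,0],"rotation": [0,0,0]},{"travel": [0,0,0],"rotation": [0,0,0]}])

```text
clock: 1.4
position: [499.5, -366.4, 127.1]
eef_rot: [[0.962, 0.274, -0.005], [0.274, -0.962, 0.003], [-0.004, -0.004, -1.0]]
contact_force: [0.3, 0.6, 1.6]
gripper_width: 85.5
finger_force: 0.0
```

```bash
python3 - <<'E'
from h import *
i=manip.camera_info("wrist");o=manip.get_obs();print(o["position"],o["eef_rot"].round(4),o["joint_vel"].round(1))
im=manip.camera("wrist")[:,:,::-1];cv2.imwrite("pics/w2.png",im)
g=im.min(axis=2);m=((g>185)*255).astype(np.uint8)
m=cv2.morphologyEx(m,cv2.MORPH_CLOSE,np.ones((5,5)));m=cv2.morphologyEx(m,cv2.MORPH_OPEN,np.ones((17,17)))
for c in cv2.findContours(m,0,2)[0]:
    if cv2.contourArea(c)<1500: continue
    P=np.array([onz(i,u,v,56)[:2] for u,v in c[:,0]],np.float32)
    print(cv2.boundingRect(c),cv2.minAreaRect(P))
E
```

```text
[ 499.48515501 -366.36957256  127.08078755] [[ 0.9618  0.2736 -0.0049]
 [ 0.2737 -0.9618  0.003 ]
 [-0.0039 -0.0043 -1.    ]] [-0.4 -3.1 -4.8  0.  -0.1  0.2]
```

View pics/w2.png

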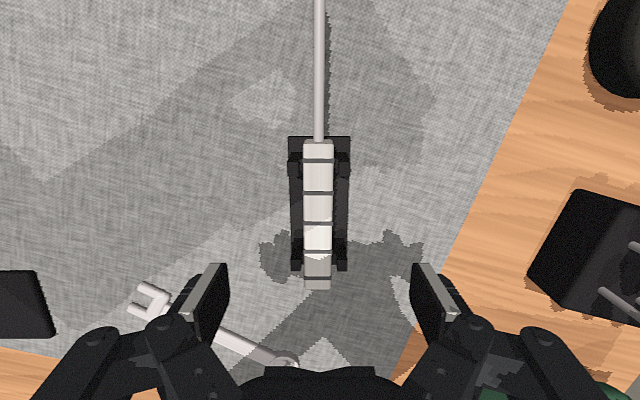

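The closer view shows the handle from front (319,140) to rear (317,289), with the rear part in the gripper's shadow and both saddles visible between the fingers.

```bash
python3 - <<'E'
from h import *
i=manip.camera_info("wrist");o=manip.get_obs();print(o["position"],o["eef_rot"].round(4))
a=onz(i,319,140,56);b=onz(i,317,289,56);print(a,b,(a+b)/2,np.linalg.norm(a-b),np.degrees(np.arctan2(*(a-b)[1::-1])))
print("base front",onz(i,319,137,6),"saddle rear corners",onz(i,291,270,44),onz(i,347,270,44),"front base corners",onz(i,288,137,6),onz(i,350,137,6))
E
```

```text
[ 500.92573822 -367.58573173  129.63414986] [[ 9.619e-01  2.733e-01 -2.000e-04]
 [ 2.733e-01 -9.619e-01 -4.000e-04]
 [-3.000e-04  3.000e-04 -1.000e+00]]
[ 553.5 -354.    56. ] [ 445.1 -383.3   56. ] [ 499.3  -368.65   56.  ] 112.29002627125882 15.125338591815915
base front [ 548.6 -355.4    6. ] saddle rear corners [ 448.3 -361.1   44. ] [ 460.3 -403.4   44. ] front base corners [ 541.8 -331.7    6. ] [ 555.3 -379.2    6. ]
```

Emit:
step_arm(moves=[{"travel": [0.45,0,3.0],"rotation": [0,0,0]},{"travel": [0.45,0,3.0],"rotation": [0,0,0]},{"travel": [0,0,2.2],"rotation": [0,0,0]},{"travel": [0,0,1.0],"rotation": [0,0,0]},{"travel": [0,0,0],"rotation": [0,0,0]}])

```text
clock: 1.87
position: [509.7, -364.9, 37.1]
eef_rot: [[0.962, 0.273, -0.0], [0.273, -0.962, -0.0], [-0.0, -0.0, -1.0]]
contact_force: [0.6, 0.6, 1.5]
gripper_width: 85.5
finger_force: 0.0
```

Emit:
step_arm(moves=[{"travel": [0,0,0],"rotation": [0,0,0]},{"travel": [0,0,0],"rotation": [0,0,0]}])

```text
clock: 2.03
position: [511.3, -365.6, 39.5]
eef_rot: [[0.962, 0.274, 0.004], [0.274, -0.962, -0.003], [0.003, 0.004, -1.0]]
contact_force: [-0.4, -0.2, 0.1]
gripper_width: 85.7
finger_force: 0.0
```

Emit:
step_arm(moves=[{"travel": [0,0,0],"rotation": [0,0,0]},{"travel": [0,0,0],"rotation": [0,0,0]},{"travel": [0,0,0],"rotation": [0,0,0]},{"travel": [0,0,0],"rotation": [0,0,0]},{"travel": [0,0,0],"rotation": [0,0,0]}], fingers=0, force=80)

```text
clock: 2.45
position: [510.1, -364.2, 37.1]
eef_rot: [[0.962, 0.274, 0.0], [0.274, -0.962, -0.0], [0.0, 0.0, -1.0]]
contact_force: [-0.0, -0.4, -0.4]
gripper_width: 25.3
finger_force: 0.0
```

Emit:
step_arm(moves=[{"travel": [0,0,0],"rotation": [0,0,0]},{"travel": [0,0,0],"rotation": [0,0,0]},{"travel": [0,0,0],"rotation": [0,0,0]},{"travel": [0,0,0],"rotation": [0,0,0]},{"travel": [0,0,0],"rotation": [0,0,0]}])

```text
clock: 2.87
position: [510.3, -364.3, 37.2]
eef_rot: [[0.962, 0.274, 0.001], [0.274, -0.962, -0.0], [0.0, 0.001, -1.0]]
contact_force: [1.2, 0.6, 5.0]
gripper_width: 18.9
finger_force: 78.6
```

Emit:
step_arm(moves=[{"travel": [0,0,-1.0],"rotation": [0,0,0]},{"travel": [0,0,-2.0],"rotation": [0,0,0]},{"travel": [0,0,-3.0],"rotation": [0,0,0]},{"travel": [0,0,-3.0],"rotation": [0,0,0]},{"travel": [0,0,-3.0],"rotation": [0,0,0]}])

```text
clock: 3.28
position: [509.5, -363.7, 157.7]
eef_rot: [[0.962, 0.274, -0.002], [0.274, -0.962, 0.001], [-0.001, -0.001, -1.0]]
contact_force: [0.1, -1.2, -0.9]
gripper_width: 18.9
finger_force: 78.1
```

Emit:
step_arm(moves=[{"travel": [0,0,-3.0],"rotation": [0,0,0]},{"travel": [0,0,-3.0],"rotation": [0,0,0]},{"travel": [0,0,-2.0],"rotation": [0,0,0]},{"travel": [0,0,0],"rotation": [0,0,0]},{"travel": [0,0,0],"rotation": [0,0,0]}])

```text
clock: 3.7
position: [510.1, -364.2, 237.6]
eef_rot: [[0.962, 0.274, 0.001], [0.274, -0.962, -0.001], [0.001, 0.001, -1.0]]
contact_force: [0.1, 0.8, -2.5]
gripper_width: 19.1
finger_force: 78.1
```

```bash
python3 - <<'E'
from h import *
i=manip.camera_info("wrist");o=manip.get_obs();print(o["position"],o["eef_rot"].round(4),o["gripper_width"],o["finger_force"],i)
im=manip.camera("wrist")[:,:,::-1];s=manip.camera("side")[:,:,::-1]
cv2.imwrite("pics/w3.png",np.vstack([cv2.resize(im,(480,300)),cv2.resize(s,(480,300))]))
E
```

```text
[ 510.07528899 -364.160898    237.5827159 ] [[ 9.617e-01  2.742e-01  1.200e-03]
 [ 2.742e-01 -9.617e-01 -1.000e-03]
 [ 9.000e-04  1.300e-03 -1.000e+00]] 19.08321788261631 78.13888192176819 {'fx': 317.8329395025281, 'fy': 317.8329395025281, 'cx': 319.11456136675764, 'cy': 199.4803073316714, 'position': array([ 591.8182011 , -341.92977116,  369.43571813]), 'orientation': array([[ 0.27494372, -0.90916233, -0.31277757],
       [-0.96145873, -0.25939521, -0.09116602],
       [ 0.00175171,  0.32578825, -0.94544114]])}
```

View pics/w3.png

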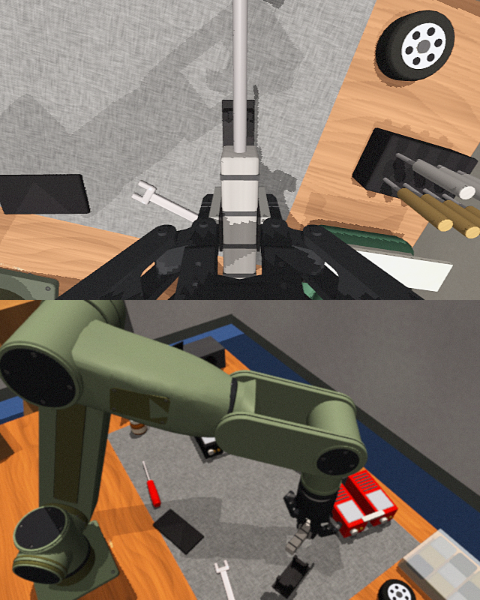

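The wrist half shows the pick held straight: handle front edge at about (319,209) full scale, shank straight up the image. The side half shows it lifted clear of the rack. Next I move to the station.

```bash
python3 - <<'E'
from h import *
i=manip.camera_info("wrist");o=manip.get_obs();R=o["eef_rot"];p=o["position"]
for uv in((319.3,209),(319.3,40*1.333)): print(R.T@(onz(i,*uv,p[2]+(19 if uv[1]>100 else 11.5))-p))
E
```

```text
[ 42.01781818   1.34792724 -19.08384403]
[ 96.63601004   1.33920206 -11.71139247]
```

Emit:
step_arm(moves=[{"travel": [0.9,-2.8,0],"rotation": [0,0,0]},{"travel": [0.9,-2.8,0],"rotation": [0,0,0]},{"travel": [0.9,-2.8,0],"rotation": [0,0,0]},{"travel": [0.9,-2.8,0],"rotation": [0,0,0]},{"travel": [0.9,-2.8,0],"rotation": [0,0,0]}])

```text
clock: 4.22
position: [513.8, -215.5, 234.4]
eef_rot: [[0.962, 0.274, -0.004], [0.274, -0.962, 0.002], [-0.004, -0.003, -1.0]]
contact_force: [-0.1, 0.8, -1.4]
gripper_width: 18.7
finger_force: 78.4
```

Emit:
step_arm(moves=[{"travel": [0.9,-2.8,0],"rotation": [0,0,0]},{"travel": [0.9,-2.8,0],"rotation": [0,0,0]},{"travel": [0.9,-2.8,0],"rotation": [0,0,0]},{"travel": [0.9,-2.8,0],"rotation": [0,0,0]},{"travel": [0.9,-2.8,0],"rotation": [0,0,0]}])

```text
clock: 4.63
position: [518.6, -68.6, 234.7]
eef_rot: [[0.962, 0.274, -0.004], [0.274, -0.962, 0.001], [-0.004, -0.002, -1.0]]
contact_force: [0.3, 1.0, -0.5]
gripper_width: 18.9
finger_force: 78.4
```

Emit:
step_arm(moves=[{"travel": [0.9,-2.8,0],"rotation": [0,0,0]},{"travel": [0.9,-2.8,0],"rotation": [0,0,0]},{"travel": [0.9,-2.8,0],"rotation": [0,0,0]},{"travel": [0.9,-2.8,0],"rotation": [0,0,0]},{"travel": [0.9,-2.8,0],"rotation": [0,0,0]}])

```text
clock: 5.05
position: [523.4, 78.1, 234.7]
eef_rot: [[0.962, 0.274, -0.004], [0.274, -0.962, -0.001], [-0.004, -0.001, -1.0]]
contact_force: [-0.0, -0.3, -0.9]
gripper_width: 19.0
finger_force: 78.4
```

Emit:
step_arm(moves=[{"travel": [0,0,0],"rotation": [0,0,-0.082]},{"travel": [0,0,0],"rotation": [0,0,-0.082]},{"travel": [0,0,0],"rotation": [0,0,-0.082]},{"travel": [0,0,0],"rotation": [0,0,-0.082]},{"travel": [0,0,0],"rotation": [0,0,-0.082]}])

```text
clock: 5.47
position: [523.6, 76.8, 234.5]
eef_rot: [[0.77, 0.638, -0.005], [0.638, -0.77, -0.001], [-0.004, -0.002, -1.0]]
contact_force: [-0.3, -0.9, -1.0]
gripper_width: 18.8
finger_force: 78.5
```

Emit:
step_arm(moves=[{"travel": [0,0,0],"rotation": [0,0,-0.082]},{"travel": [0,0,0],"rotation": [0,0,-0.082]},{"travel": [0,0,0],"rotation": [0,0,-0.082]},{"travel": [0,0,0],"rotation": [0,0,-0.082]},{"travel": [0,0,0],"rotation": [0,0,-0.082]}])

```text
clock: 5.88
position: [523.6, 76.6, 234.5]
eef_rot: [[0.452, 0.892, -0.005], [0.892, -0.452, -0.001], [-0.003, -0.004, -1.0]]
contact_force: [-0.1, 0.2, -1.0]
gripper_width: 18.9
finger_force: 78.5
```

Emit:
step_arm(moves=[{"travel": [0,0,0],"rotation": [0,0,-0.082]},{"travel": [0,0,0],"rotation": [0,0,-0.082]},{"travel": [0,0,0],"rotation": [0,0,-0.082]},{"travel": [0,0,0],"rotation": [0,0,-0.082]},{"travel": [0,0,0],"rotation": [0,0,0]}])

```text
clock: 6.3
position: [523.7, 76.6, 234.7]
eef_rot: [[0.143, 0.99, -0.004], [0.99, -0.143, -0.001], [-0.001, -0.004, -1.0]]
contact_force: [0.5, -1.0, -1.9]
gripper_width: 18.8
finger_force: 78.5
```

```bash
python3 - <<'E'
from h import *
import pickle
im=manip.camera("scene")
i=manip.camera_info("wrist");o=manip.get_obs();print(o["position"],o["eef_rot"].round(4),o["qpos"].round(1))
im=manip.camera("wrist")[:,:,::-1];cv2.imwrite("pics/w4.png",im);pickle.dump((i,o),open("w4.pkl","wb"))
E
```

```text
[523.79905526  76.65785322 234.95256495] [[ 1.461e-01  9.893e-01 -3.900e-03]
 [ 9.893e-01 -1.461e-01 -6.000e-04]
 [-1.100e-03 -3.700e-03 -1.000e+00]] [ 7.1 14.6 96.1 -0.  69.6 15.5]
```

View pics/w4.png

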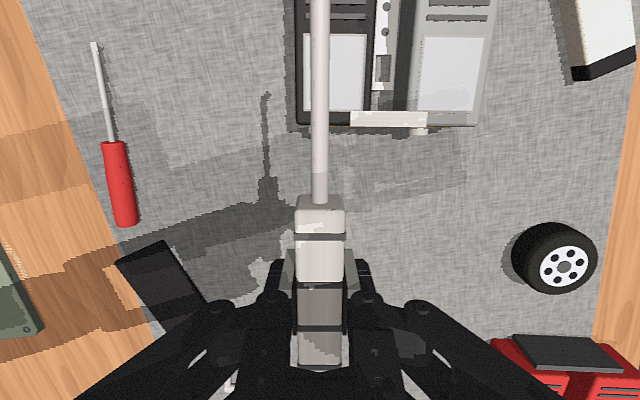

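The wrist view shows the brace between the boxes, with its window near (384,68), its near end around row 90, the strap at (389,118), and the pick parallel to the gap. I enlarge it for pixel readings.

```bash
python3 - <<'E'
import cv2
a=cv2.imread("pics/w4.png");cv2.imwrite("pics/crop2.png",cv2.resize(a[0:140,290:490],(800,560),interpolation=cv2.INTER_CUBIC))
E
```

```text
(no output)
```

View pics/crop2.png

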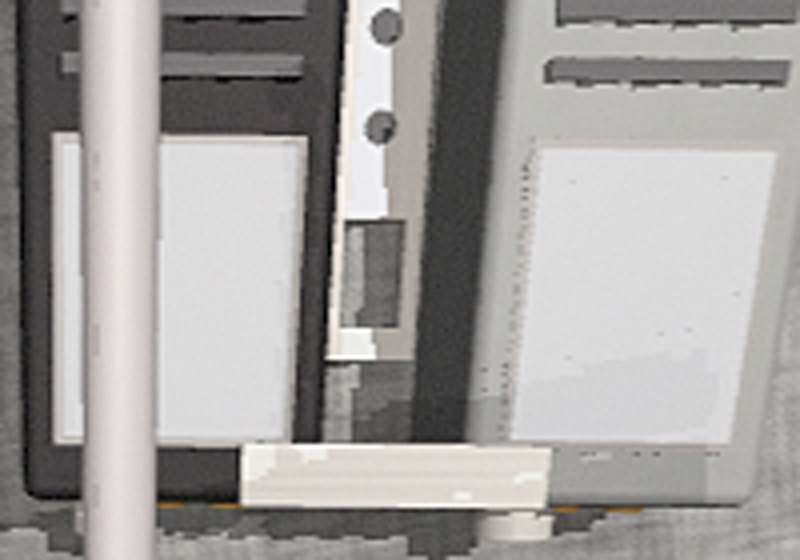

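```bash
python3 - <<'E'
from h import *
import pickle
i,o=pickle.load(open("w4.pkl","rb"));R=o["eef_rot"];p=o["position"]
f=lambda u,v,z:onz(i,290+u/4,v/4,z)
L=[f(322,440,64),f(347,0,64)];G=[f(467,440,64),f(507,0,64)]
F=[f(40,497,64),f(740,503,64)]
ang=lambda a,b:np.degrees(np.arctan2(*(b-a)[1::-1])).round(2)
print("gap",L,ang(*L),G,ang(*G));print("front",F,ang(*F)+90, np.linalg.norm(F[0]-F[1]))
W=[f(343,220,10),f(405,220,10),f(340,328,10),f(400,328,10)];w=np.mean(W,0);print("win",W,w)
E=[f(327,360,10),f(412,360,10)];print("end",E,ang(f(327,360,10),f(350,0,10)),ang(f(412,360,10),f(440,0,10)))
th=np.radians(np.mean([ang(*L),ang(*G)]));u=np.array([np.cos(th),np.sin(th),0]);n=np.array([-u[1],u[0],0])
m=np.mean(L+G,0);c=m+u*(np.mean(F,0)-m).dot(u)
print("theta",np.degrees(th),"mouth",c,"win in station",(w-c)@u,(w-c)@n,"gapw",(L[0]-G[0])@n)
print("tool yaw",np.degrees(np.arctan2(R[1,0],R[0,0])))
for q in ((np.array([0,122.5]),0),): pass
print("shank px->",f(120,440,p[2]+8),f(125,0,p[2]+8), (R.T@(f(120,440,p[2]+11.5)-p)).round(1),(R.T@(f(124,0,p[2]+11.5)-p)).round(1))
E
```

```text
gap [array([580.4, 134.5,  64. ]), array([593.7, 221.2,  64. ])] 81.28 [array([613.3, 129.7,  64. ]), array([626.4, 216.4,  64. ])] 81.41
front [array([514.3, 131.2,  64. ]), array([675.3, 106.3,  64. ])] 81.21000000000001 162.9141184796456
win [array([598.5, 183.5,  10. ]), array([614.2, 181.2,  10. ]), array([595.4, 157.7,  10. ]), array([611. , 155.4,  10. ])] [604.775 169.45   10.   ]
end [array([591.3, 150.3,  10. ]), array([613.6, 147. ,  10. ])] 80.84 81.33
theta 81.345 mouth [594.8188142  118.74713614  64.        ] win in station 51.62372977545222 -2.2128178803520253 gapw 33.247672543676316
tool yaw 81.59736960591994
shank px-> [536.4 151.7 243. ] [542.  187.2 243. ] [ 76.3   1.4 -11.6] [111.2   1.7 -11.7]
```

Emit:
step_arm(moves=[{"travel": [-2.96,1.61,0],"rotation": [0,0,0.0044]},{"travel": [-2.96,1.61,0],"rotation": [0,0,0]},{"travel": [-2.96,1.61,0],"rotation": [0,0,0]},{"travel": [-2.96,1.61,0],"rotation": [0,0,0]},{"travel": [0,0,3],"rotation": [0,0,0]}])

```text
clock: 6.82
position: [576.3, -55.4, 211.1]
eef_rot: [[0.155, 0.988, 0.013], [0.988, -0.155, -0.005], [-0.002, 0.014, -1.0]]
contact_force: [1.3, -0.5, -1.7]
gripper_width: 18.8
finger_force: 78.7
```

Emit:
step_arm(moves=[{"travel": [0,0,3.5],"rotation": [0,0,0]},{"travel": [0,0,3.5],"rotation": [0,0,0]},{"travel": [0,0,3.5],"rotation": [0,0,0]},{"travel": [0,0,0],"rotation": [0,0,0]},{"travel": [0,0,0],"rotation": [0,0,0]}])

```text
clock: 7.23
position: [569.6, -49.8, 100.2]
eef_rot: [[0.15, 0.989, -0.005], [0.989, -0.15, 0.0], [-0.0, -0.005, -1.0]]
contact_force: [-0.1, -0.7, -1.3]
gripper_width: 18.9
finger_force: 78.6
```

Emit:
step_arm(moves=[{"travel": [0,0,0],"rotation": [0,0,0]},{"travel": [0,0,0],"rotation": [0,0,0]}])

```text
clock: 7.4
position: [572.7, -49.9, 104.3]
eef_rot: [[0.149, 0.989, 0.005], [0.989, -0.149, -0.001], [0.0, 0.005, -1.0]]
contact_force: [-0.4, -0.2, -0.9]
gripper_width: 18.4
finger_force: 78.6
```

```bash
python3 - <<'E'
from h import *
o=manip.get_obs();R=o["eef_rot"];p=o["position"];print(p,R.round(4))
for t in ((570,-49.8,38),(583.5,39.2,38)): print((R.T@(np.array(t)-p)).round(1))
E
```

```text
[572.74114665 -49.93821249 104.31481707] [[ 1.491e-01  9.888e-01  4.900e-03]
 [ 9.888e-01 -1.491e-01 -6.000e-04]
 [ 2.000e-04  4.900e-03 -1.000e+00]]
[-0.3 -3.1 66.3]
[89.7 -3.  66.3]
```

Emit:
step_arm(moves=[{"travel": [0,-0.1,2.0],"rotation": [0,0,0]},{"travel": [0,0,2.0],"rotation": [0,0,0]},{"travel": [0,0,1.5],"rotation": [0,0,0]},{"travel": [0,0,0.9],"rotation": [0,0,0]},{"travel": [0,0,0],"rotation": [0,0,0]}])

```text
clock: 7.82
position: [569.9, -49.6, 37.7]
eef_rot: [[0.149, 0.989, -0.0], [0.989, -0.149, -0.0], [-0.0, -0.0, -1.0]]
contact_force: [0.5, -0.8, -1.1]
gripper_width: 18.8
finger_force: 78.6
```

Emit:
step_arm(moves=[{"travel": [0,0,0],"rotation": [0,0,0]},{"travel": [0,0,0],"rotation": [0,0,0]},{"travel": [0,0,0],"rotation": [0,0,0]},{"travel": [0,0,0],"rotation": [0,0,0]},{"travel": [0,0,0],"rotation": [0,0,0]}])

```text
clock: 8.23
position: [570.4, -49.8, 38.5]
eef_rot: [[0.149, 0.989, 0.001], [0.989, -0.149, -0.0], [-0.0, 0.001, -1.0]]
contact_force: [-0.4, 0.4, -1.2]
gripper_width: 18.7
finger_force: 78.6
```

```bash
python3 - <<'E'
from h import *
import pickle
i=manip.camera_info("wrist");o=manip.get_obs();R=o["eef_rot"];p=o["position"];print(p,R.round(4))
for t in ((583.5,39.2,38),): print((R.T@(np.array(t)-p)).round(1))
im=manip.camera("wrist")[:,:,::-1];cv2.imwrite("pics/w5.png",im);pickle.dump((i,o),open("w5.pkl","wb"))
cv2.imwrite("pics/crop3.png",cv2.resize(im[0:150,220:420],(800,600),interpolation=cv2.INTER_CUBIC))
E
```

```text
[570.36660178 -49.76212799  38.5395025 ] [[ 1.489e-01  9.889e-01  1.400e-03]
 [ 9.889e-01 -1.489e-01 -2.000e-04]
 [-0.000e+00  1.400e-03 -1.000e+00]]
[89.9 -0.3  0.5]
```

View pics/crop3.png

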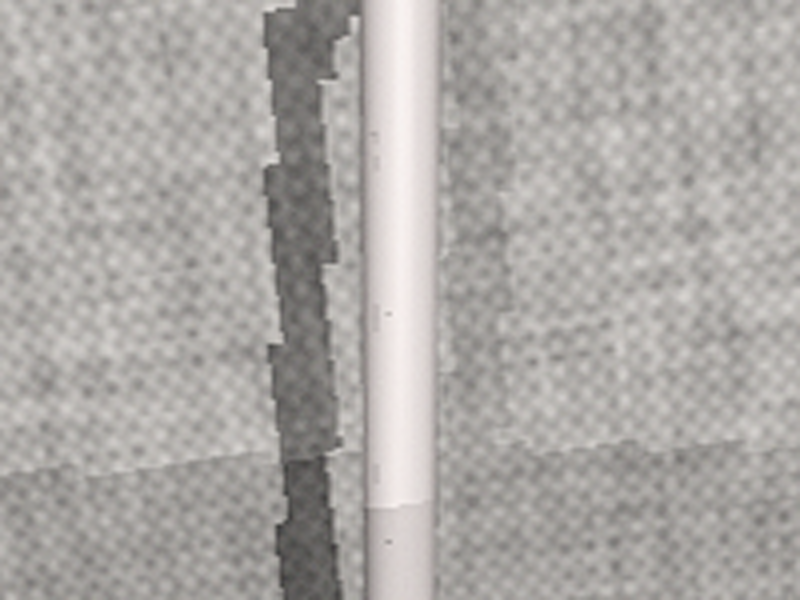

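The crop shows the shank straight and on the tool's centre line, with the bench below it clear. Now the pick goes in under the strap.

Emit:
step_arm(moves=[{"travel": [1.5,0,0],"rotation": [0,0,0]},{"travel": [1.5,0,0],"rotation": [0,0,0]},{"travel": [1.5,0,0],"rotation": [0,0,0]},{"travel": [0,0,0],"rotation": [0,0,0]},{"travel": [0,0,0],"rotation": [0,0,0]}])

```text
clock: 8.7
position: [576.7, -4.8, 37.9]
eef_rot: [[0.147, 0.989, 0.0], [0.989, -0.147, -0.0], [-0.0, 0.0, -1.0]]
contact_force: [0.1, 0.1, -0.8]
gripper_width: 18.9
finger_force: 78.6
```

Emit:
step_arm(moves=[{"travel": [1.5,0,0],"rotation": [0,0,0]},{"travel": [1.5,0,0],"rotation": [0,0,0]},{"travel": [1.5,0,0],"rotation": [0,0,0]},{"travel": [0,0,0],"rotation": [0,0,0]},{"travel": [0,0,0],"rotation": [0,0,0]}])

```text
clock: 9.12
position: [583.3, 38.9, 37.8]
eef_rot: [[0.148, 0.989, -0.0], [0.989, -0.148, -0.001], [-0.001, -0.0, -1.0]]
contact_force: [0.9, -0.5, -1.5]
gripper_width: 18.7
finger_force: 78.6
```

Emit:
step_arm(moves=[{"travel": [0,0,0],"rotation": [0,0,0]},{"travel": [0,0,0],"rotation": [0,0,0]},{"travel": [0,0,0],"rotation": [0,0,0]},{"travel": [0,0,0],"rotation": [0,0,0]}])

```text
clock: 9.45
position: [583.3, 38.6, 37.8]
eef_rot: [[0.15, 0.989, -0.0], [0.989, -0.15, -0.0], [-0.0, -0.0, -1.0]]
contact_force: [0.3, 0.4, -1.1]
gripper_width: 18.6
finger_force: 78.6
```

```bash
python3 - <<'E'
from h import *
import pickle
i=manip.camera_info("wrist");o=manip.get_obs();R=o["eef_rot"];p=o["position"];print(p,(R.T@(np.array((583.5,39.2,38))-p)).round(1))
im=manip.camera("wrist")[:,:,::-1];s=manip.camera("scene")[:,:,::-1];d=manip.camera("side")[:,:,::-1];pickle.dump((i,o,im,s,d),open("w6.pkl","wb"))
E
```

```text
[583.27069866  38.57725718  37.81421623] [ 0.7  0.1 -0.2]
```

Emit:
step_arm(moves=[{"travel": [0,0,0.5],"rotation": [0,0,0]},{"travel": [0,0,0.5],"rotation": [0,0,0]},{"travel": [0,0,0.4],"rotation": [0,0,0]},{"travel": [0,0,0],"rotation": [0,0,0]},{"travel": [0,0,0],"rotation": [0,0,0]}])

```text
clock: 10.02
position: [583.0, 39.3, 23.2]
eef_rot: [[0.149, 0.989, -0.001], [0.989, -0.149, -0.0], [-0.0, -0.001, -1.0]]
contact_force: [0.4, -0.4, -2.1]
gripper_width: 18.4
finger_force: 78.6
```

Emit:
step_arm(moves=[{"travel": [0,0,0],"rotation": [0,0,0]},{"travel": [0,0,0],"rotation": [0,0,0]}])

```text
clock: 10.18
position: [583.5, 39.3, 23.9]
eef_rot: [[0.149, 0.989, 0.0], [0.989, -0.149, -0.0], [-0.0, 0.0, -1.0]]
contact_force: [0.2, 0.0, -0.1]
gripper_width: 18.7
finger_force: 78.6
```

Emit:
step_arm(moves=[{"travel": [0,0,0.2],"rotation": [0,0,0]},{"travel": [0,0,0.2],"rotation": [0,0,0]},{"travel": [0,0,0],"rotation": [0,0,0]},{"travel": [0,0,0],"rotation": [0,0,0]}])

```text
clock: 10.52
position: [583.2, 39.3, 19.7]
eef_rot: [[0.149, 0.989, -0.0], [0.989, -0.149, -0.0], [-0.0, -0.0, -1.0]]
contact_force: [-0.6, 0.9, -0.8]
gripper_width: 19.0
finger_force: 78.6
```

Emit:
step_arm(moves=[{"travel": [-0.5,0,0],"rotation": [0,0,0]},{"travel": [-0.5,0,0],"rotation": [0,0,0]},{"travel": [-0.5,0,0],"rotation": [0,0,0]},{"travel": [-0.5,0,0],"rotation": [0,0,0]},{"travel": [-0.5,0,0],"rotation": [0,0,0]}])

```text
clock: 10.93
position: [579.5, 13.9, 19.9]
eef_rot: [[0.149, 0.989, 0.0], [0.989, -0.149, -0.0], [-0.0, 0.0, -1.0]]
contact_force: [-0.0, 0.9, -1.8]
gripper_width: 18.9
finger_force: 78.6
```

```bash
python3 - <<'E'
from h import *
import pickle
o=manip.get_obs();print(o["position"],o["contact_force"],o["wrist_torque"])
old=pickle.load(open("w6.pkl","rb"))
s=manip.camera("scene")[:,:,::-1];d=manip.camera("side")[:,:,::-1]
for a,b,n,(x,y,w,h) in((s,old[3],"scene",(325,180,80,60)),(d,old[4],"side",(245,145,90,67))):
    e=cv2.absdiff(a,b)[y:y+h,x:x+w].max(2)>40;ys,xs=np.nonzero(e);print(n,e.sum(),(xs.min()+x,xs.max()+x,ys.min()+y,ys.max()+y) if e.any() else 0)
E
```

```text
[579.54249106  13.87228376  19.86752844] [-0.00855242  0.92042243 -1.78664137] [0.07873616 0.00409095 0.02731851]
scene 99 (np.int64(325), np.int64(356), np.int64(201), np.int64(214))
side 808 (np.int64(285), np.int64(334), np.int64(145), np.int64(211))
```

Emit:
step_arm(moves=[{"travel": [-0.8,0,0],"rotation": [0,0,0]},{"travel": [-0.8,0,0],"rotation": [0,0,0]},{"travel": [-0.8,0,0],"rotation": [0,0,0]},{"travel": [-0.8,0,0],"rotation": [0,0,0]},{"travel": [-0.8,0,0],"rotation": [0,0,0]}])

```text
clock: 11.45
position: [573.5, -25.9, 19.8]
eef_rot: [[0.149, 0.989, 0.0], [0.989, -0.149, -0.0], [-0.0, 0.0, -1.0]]
contact_force: [0.2, 1.0, -0.1]
gripper_width: 18.8
finger_force: 78.6
```

Emit:
step_arm(moves=[{"travel": [-0.8,0,0],"rotation": [0,0,0]},{"travel": [-0.8,0,0],"rotation": [0,0,0]},{"travel": [-0.8,0,0],"rotation": [0,0,0]},{"travel": [-0.8,0,0],"rotation": [0,0,0]},{"travel": [-0.8,0,0],"rotation": [0,0,0]}])

```text
clock: 11.87
position: [567.5, -65.4, 19.8]
eef_rot: [[0.149, 0.989, 0.0], [0.989, -0.149, -0.0], [-0.0, 0.0, -1.0]]
contact_force: [0.7, 0.2, -1.5]
gripper_width: 18.6
finger_force: 78.6
```

Emit:
step_arm(moves=[{"travel": [-0.8,0,0],"rotation": [0,0,0]},{"travel": [-0.8,0,0],"rotation": [0,0,0]},{"travel": [-0.8,0,0],"rotation": [0,0,0]},{"travel": [-0.8,0,0],"rotation": [0,0,0]},{"travel": [-0.8,0,0],"rotation": [0,0,0]}])

```text
clock: 12.28
position: [561.6, -104.9, 19.8]
eef_rot: [[0.149, 0.989, -0.0], [0.989, -0.149, -0.0], [-0.0, -0.0, -1.0]]
contact_force: [0.3, -0.3, -0.8]
gripper_width: 18.7
finger_force: 78.6
```

Emit:
step_arm(moves=[{"travel": [-0.8,0,0],"rotation": [0,0,0]},{"travel": [-0.8,0,0],"rotation": [0,0,0]},{"travel": [-0.8,0,0],"rotation": [0,0,0]},{"travel": [-0.8,0,0],"rotation": [0,0,0]},{"travel": [-0.8,0,0],"rotation": [0,0,0]}])

```text
clock: 12.7
position: [555.7, -144.4, 19.8]
eef_rot: [[0.149, 0.989, 0.0], [0.989, -0.149, -0.0], [-0.0, 0.0, -1.0]]
contact_force: [0.5, 0.5, -0.0]
gripper_width: 18.7
finger_force: 78.6
```

Emit:
step_arm(moves=[{"travel": [-0.7,0,0],"rotation": [0,0,0]},{"travel": [-0.4,0,0],"rotation": [0,0,0]},{"travel": [-0.2,0,0],"rotation": [0,0,0]},{"travel": [0,0,0],"rotation": [0,0,0]},{"travel": [0,0,0],"rotation": [0,0,0]}])

```text
clock: 13.12
position: [553.8, -156.5, 19.8]
eef_rot: [[0.149, 0.989, -0.0], [0.989, -0.149, -0.0], [-0.0, -0.0, -1.0]]
contact_force: [-0.1, 0.1, -0.9]
gripper_width: 18.6
finger_force: 78.6
```

```bash
python3 - <<'E'
from h import *
o=manip.get_obs();print(o["position"],o["contact_force"],o["wrist_torque"])
s=manip.camera("scene")[:,:,::-1];d=manip.camera("side")[:,:,::-1];w=manip.camera("wrist")[:,:,::-1]
cv2.imwrite("pics/c4.png",np.vstack([np.hstack([cv2.resize(s[170:270,240:400],(400,250)),cv2.resize(d[130:290,200:440],(400,267))[:250]]),cv2.resize(w[:220],(800,275))]))
cv2.imwrite("pics/scene1.png",s);cv2.imwrite("pics/side1.png",d);cv2.imwrite("pics/w7.png",w)
E
```

```text
[ 553.82021808 -156.49975753   19.77762715] [-0.080055    0.09556192 -0.85175742] [ 0.00354158  0.01266426 -0.01176   ]
```

```bash
python3 - <<'E'
from h import *
u=np.array([.1504,.9886,0]);c=np.array([594.8,118.7,0]);n=np.array([-u[1],u[0],0])
for nm in("scene","side"):
    i=manip.camera_info(nm);a=cv2.imread(f"pics/{nm}0.png");b=cv2.imread(f"pics/{nm}1.png")
    m=((b.min(2)>165)&(cv2.absdiff(a,b).max(2)>40)).astype(np.uint8)
    print(nm,"expected centre px",proj(i,c-105*u+[0,0,10]))
    for k in cv2.findContours(m,0,2)[0]:
        if cv2.contourArea(k)<25: continue
        P=np.array([onz(i,*q,10) for q in k[:,0]])-c
        print(cv2.boundingRect(k),"st x",(P@u).min().round(),(P@u).max().round(),"y",(P@n).min().round(),(P@n).max().round())
E
```

```text
scene expected centre px [302.7 211.3]
(284, 207, 38, 10) st x -160.0 -51.0 y -14.0 14.0
(259, 202, 30, 5) st x -241.0 -152.0 y 14.0 22.0
(113, 88, 20, 15) st x -933.0 -852.0 y 454.0 554.0
(101, 23, 27, 15) st x -1219.0 -1088.0 y 933.0 1076.0
side expected centre px [319.2 227.5]
(361, 285, 10, 14) st x -333.0 -303.0 y -23.0 -3.0
(308, 211, 28, 37) st x -178.0 -49.0 y -17.0 9.0
```

View pics/c4.png

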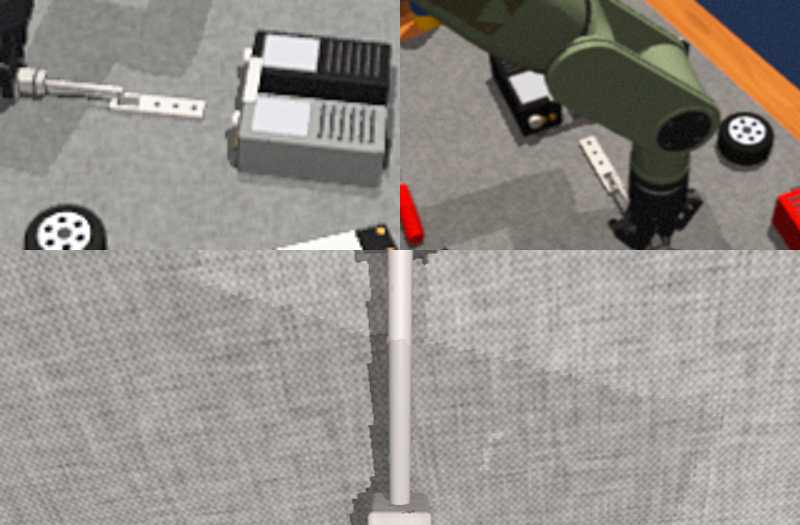

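The picture shows the brace flat and fully in front of the mouth, at station x -160 to -51, with the prong in its window. Now I ease off and lift.

Emit:
step_arm(moves=[{"travel": [0.3,0,0],"rotation": [0,0,0]},{"travel": [0.3,0,0],"rotation": [0,0,0]},{"travel": [0,0,0],"rotation": [0,0,0]},{"travel": [0,0,-0.8],"rotation": [0,0,0]},{"travel": [0,0,-1.5],"rotation": [0,0,0]}])

```text
clock: 13.68
position: [553.5, -150.0, 41.9]
eef_rot: [[0.148, 0.989, -0.004], [0.989, -0.148, 0.001], [0.0, -0.004, -1.0]]
contact_force: [0.8, 0.7, -1.5]
gripper_width: 18.4
finger_force: 78.6
```

Emit:
step_arm(moves=[{"travel": [0,0,-3.5],"rotation": [0,0,0]},{"travel": [0,0,-4],"rotation": [0,0,0]},{"travel": [0,0,-4],"rotation": [0,0,0]},{"travel": [0,0,-4],"rotation": [0,0,0]},{"travel": [0,0,-3],"rotation": [0,0,0]}])

```text
clock: 14.1
position: [555.3, -150.7, 232.3]
eef_rot: [[0.149, 0.989, 0.005], [0.989, -0.149, -0.001], [-0.001, 0.005, -1.0]]
contact_force: [1.2, -0.1, -1.6]
gripper_width: 18.7
finger_force: 78.6
```

Emit:
step_arm(moves=[{"travel": [0,0,0],"rotation": [0,0,0.0817]},{"travel": [0,0,0],"rotation": [0,0,0.0817]},{"travel": [0,0,0],"rotation": [0,0,0.0817]},{"travel": [0,0,0],"rotation": [0,0,0.0817]},{"travel": [0,0,0],"rotation": [0,0,0.0817]}])

```text
clock: 14.52
position: [554.5, -150.5, 228.5]
eef_rot: [[0.533, 0.846, 0.0], [0.846, -0.533, -0.0], [-0.0, 0.001, -1.0]]
contact_force: [1.0, 0.5, -1.7]
gripper_width: 18.8
finger_force: 78.6
```

Emit:
step_arm(moves=[{"travel": [0,0,0],"rotation": [0,0,0.0817]},{"travel": [0,0,0],"rotation": [0,0,0.0817]},{"travel": [0,0,0],"rotation": [0,0,0.0817]},{"travel": [0,0,0],"rotation": [0,0,0.0817]},{"travel": [0,0,0],"rotation": [0,0,0.0817]}])

```text
clock: 14.93
position: [554.5, -150.4, 228.4]
eef_rot: [[0.825, 0.565, 0.0], [0.565, -0.825, -0.0], [0.0, 0.0, -1.0]]
contact_force: [-0.1, 0.0, -1.0]
gripper_width: 19.0
finger_force: 78.6
```

Emit:
step_arm(moves=[{"travel": [0,0,0],"rotation": [0,0,0.0817]},{"travel": [0,0,0],"rotation": [0,0,0.0817]},{"travel": [0,0,0],"rotation": [0,0,0.0817]},{"travel": [0,0,0],"rotation": [0,0,0.0817]},{"travel": [0,0,0],"rotation": [0,0,0]}])

```text
clock: 15.35
position: [554.5, -150.5, 228.4]
eef_rot: [[0.962, 0.273, 0.0], [0.273, -0.962, -0.0], [0.0, 0.0, -1.0]]
contact_force: [-0.1, 0.2, -1.6]
gripper_width: 18.9
finger_force: 78.6
```

```bash
python3 - <<'E'
from h import *
o=manip.get_obs();R=o["eef_rot"];p=o["position"];print(p,np.degrees(np.arctan2(R[1,0],R[0,0])),(R.T@(np.array((510.2,-364.3,37.2))-p)).round(1))
E
```

```text
[ 554.52636768 -150.50269708  228.36850082] 15.83546231108197 [-101.   193.5  191.2]
```

Emit:
step_arm(moves=[{"travel": [-1.26,2.42,0],"rotation": [0,0,0]},{"travel": [-1.26,2.42,0],"rotation": [0,0,0]},{"travel": [-1.26,2.42,0],"rotation": [0,0,0]},{"travel": [-1.26,2.42,0],"rotation": [0,0,0]},{"travel": [-1.26,2.42,0],"rotation": [0,0,0]}])

```text
clock: 15.77
position: [526.8, -285.3, 228.3]
eef_rot: [[0.961, 0.277, 0.0], [0.277, -0.961, -0.0], [0.0, 0.0, -1.0]]
contact_force: [-0.5, -0.3, -1.6]
gripper_width: 18.6
finger_force: 78.7
```

Emit:
step_arm(moves=[{"travel": [-1.26,2.42,0],"rotation": [0,0,0]},{"travel": [-1.26,2.42,0],"rotation": [0,0,0]},{"travel": [-1.26,2.42,0],"rotation": [0,0,0]},{"travel": [0,0,3],"rotation": [0,0,0]},{"travel": [0,0,4],"rotation": [0,0,0]}])

```text
clock: 16.18
position: [512.5, -367.8, 161.3]
eef_rot: [[0.962, 0.274, 0.008], [0.274, -0.962, -0.007], [0.006, 0.009, -1.0]]
contact_force: [0.6, -0.9, -2.6]
gripper_width: 18.7
finger_force: 78.9
```

Emit:
step_arm(moves=[{"travel": [0,0,3],"rotation": [0,0,0]},{"travel": [0,0,2],"rotation": [0,0,0]},{"travel": [0,0,1],"rotation": [0,0,0]},{"travel": [0,0,0],"rotation": [0,0,0]},{"travel": [0,0,0],"rotation": [0,0,0]}])

```text
clock: 16.6
position: [511.4, -364.7, 98.6]
eef_rot: [[0.961, 0.275, 0.001], [0.275, -0.961, -0.001], [0.001, 0.001, -1.0]]
contact_force: [0.6, 0.3, -0.3]
gripper_width: 19.0
finger_force: 78.9
```

Emit:
step_arm(moves=[{"travel": [0,0,0],"rotation": [0,0,0]},{"travel": [0,0,0],"rotation": [0,0,0]},{"travel": [0,0,0],"rotation": [0,0,0]},{"travel": [0,0,0],"rotation": [0,0,0]},{"travel": [0,0,0],"rotation": [0,0,0]}])

```text
clock: 17.02
position: [511.1, -364.5, 98.6]
eef_rot: [[0.962, 0.274, 0.001], [0.274, -0.962, -0.001], [0.001, 0.001, -1.0]]
contact_force: [-0.1, -0.1, -0.8]
gripper_width: 18.6
finger_force: 78.9
```

```bash
python3 - <<'E'
from h import *
o=manip.get_obs();R=o["eef_rot"];p=o["position"];print(p,np.degrees(np.arctan2(R[1,0],R[0,0])),(R.T@(np.array((510.2,-364.3,37.2))-p)).round(1))
E
```

```text
[ 511.12575621 -364.50527354   98.56493664] 15.914950126687698 [-0.9 -0.5 61.4]
```

Emit:
step_arm(moves=[{"travel": [-0.09,-0.05,2],"rotation": [0,0,0]},{"travel": [0,0,1.5],"rotation": [0,0,0]},{"travel": [0,0,1],"rotation": [0,0,0]},{"travel": [0,0,0.5],"rotation": [0,0,0]},{"travel": [0,0,0.5],"rotation": [0,0,0]}])

```text
clock: 17.43
position: [510.0, -364.2, 42.5]
eef_rot: [[0.962, 0.274, -0.0], [0.274, -0.962, -0.0], [-0.0, 0.0, -1.0]]
contact_force: [-1.0, -0.8, -1.2]
gripper_width: 18.6
finger_force: 78.9
```

Emit:
step_arm(moves=[{"travel": [0,0,0.4],"rotation": [0,0,0]},{"travel": [0,0,0.2],"rotation": [0,0,0]},{"travel": [0,0,0],"rotation": [0,0,0]},{"travel": [0,0,0],"rotation": [0,0,0]},{"travel": [0,0,0],"rotation": [0,0,0]}])

```text
clock: 17.85
position: [510.1, -364.4, 37.2]
eef_rot: [[0.962, 0.274, 0.001], [0.274, -0.962, -0.001], [0.001, 0.001, -1.0]]
contact_force: [0.7, -0.6, -0.1]
gripper_width: 18.6
finger_force: 79.1
```

Back in the saddles at the original pose. Release and lift straight up.

Emit:
step_arm(moves=[{"travel": [0,0,0],"rotation": [0,0,0]},{"travel": [0,0,0],"rotation": [0,0,0]},{"travel": [0,0,0],"rotation": [0,0,0]},{"travel": [0,0,0],"rotation": [0,0,0]},{"travel": [0,0,0],"rotation": [0,0,0]}], fingers=100)

```text
clock: 18.27
position: [509.9, -364.2, 37.0]
eef_rot: [[0.962, 0.274, 0.0], [0.274, -0.962, -0.0], [0.0, 0.0, -1.0]]
contact_force: [-0.5, 0.1, -0.5]
gripper_width: 77.9
finger_force: 0.0
```

Emit:
step_arm(moves=[{"travel": [0,0,0],"rotation": [0,0,0]},{"travel": [0,0,0],"rotation": [0,0,0]},{"travel": [0,0,0],"rotation": [0,0,0]},{"travel": [0,0,0],"rotation": [0,0,0]},{"travel": [0,0,0],"rotation": [0,0,0]}])

```text
clock: 18.68
position: [509.9, -364.2, 36.8]
eef_rot: [[0.962, 0.274, 0.0], [0.274, -0.962, -0.0], [0.0, 0.0, -1.0]]
contact_force: [-0.0, -0.5, 0.3]
gripper_width: 85.6
finger_force: 0.0
```

Emit:
step_arm(moves=[{"travel": [0,0,-1.5],"rotation": [0,0,0]},{"travel": [0,0,-3],"rotation": [0,0,0]},{"travel": [0,0,-4],"rotation": [0,0,0]},{"travel": [0,0,-4],"rotation": [0,0,0]},{"travel": [0,0,-4],"rotation": [0,0,0]}])

```text
clock: 19.1
position: [509.5, -363.9, 203.4]
eef_rot: [[0.962, 0.274, -0.001], [0.274, -0.962, 0.0], [-0.0, -0.001, -1.0]]
contact_force: [1.3, -0.9, -0.6]
gripper_width: 85.6
finger_force: 0.0
```

Emit:
step_arm(moves=[{"travel": [-3.5,0,-2],"rotation": [0,0,0]},{"travel": [-3.5,0,0],"rotation": [0,0,0]},{"travel": [0,0,0],"rotation": [0,0,0]},{"travel": [0,0,0],"rotation": [0,0,0]},{"travel": [0,0,0],"rotation": [0,0,0]}])

```text
clock: 19.52
position: [442.6, -383.2, 221.7]
eef_rot: [[0.962, 0.273, 0.0], [0.273, -0.962, 0.0], [0.0, -0.0, -1.0]]
contact_force: [-0.5, -1.8, 0.4]
gripper_width: 85.6
finger_force: 0.0
```

```bash
python3 - <<'E'
from h import *
o=manip.get_obs();print(o["clock"],o["position"],o["gripper_width"])
s=manip.camera("scene")[:,:,::-1];i=manip.camera_info("wrist");im=manip.camera("wrist")[:,:,::-1]
g=im.min(axis=2);m=np.zeros_like(g);m[:250,270:370]=(g[:250,270:370]>185)*255
m=cv2.morphologyEx(m,cv2.MORPH_CLOSE,np.ones((5,5)));m=cv2.morphologyEx(m,cv2.MORPH_OPEN,np.ones((13,13)))
for c in cv2.findContours(m,0,2)[0]:
    P=np.array([onz(i,u,v,56)[:2] for u,v in c[:,0]],np.float32);print("handle",cv2.boundingRect(c),cv2.minAreaRect(P))
a=cv2.imread("pics/scene0.png")
for n,(x,y,w,h) in dict(pick=(160,165,40,65),mug=(430,190,50,50),spray=(445,140,35,60),jar=(412,140,30,35),wheelA=(245,245,40,45),wheelB=(72,215,45,40),brace=(275,190,60,40)).items():
    e=cv2.absdiff(a,s)[y:y+h,x:x+w].max(2)>50;print(n,e.sum())
c=np.array([594.8,118.7,0]);u=np.array([.1504,.9886,0]);k=manip.camera_info("scene")
m=((s.min(2)>165)&(cv2.absdiff(a,s).max(2)>40)).astype(np.uint8);m[:190]=0
for q in cv2.findContours(m,0,2)[0]:
    if cv2.contourArea(q)>50: P=np.array([onz(k,*t,10) for t in q[:,0]])-c;print("brace x",(P@u).min(),(P@u).max())
E
```

```text
19.5167 [ 442.60607671 -383.23839792  221.66623158] 85.56707601467227
handle (310, 58, 20, 123) ((497.6253356933594, -369.3272705078125), (108.37207794189453, 18.41996192932129), 15.843109130859375)
pick 195
mug 0
spray 0
jar 0
wheelA 0
wheelB 0
brace 204
brace x -162.01964 -51.294959999999996
```

```bash
python3 -c "
from station import manip;print(manip.close_job())"
```

```text
the job is handed in; nothing more can be done
None
```

I dragged the brace out with the pick: it lies flat with its centre about 105 mm in front of the mouth. The pick is back in its rack where it was found, the wheel, spray can, mug and jar look unmoved in the scene camera, and the job was handed in just after 19.5 s; the hand-in gave no verdict.

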